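# Close up a loaded filament dry box

## Task

The spool is loaded; close up the filament dry box. Push its drying-cartridge drawer fully home, slide the orange lid along (without lifting it off the box) until all four of its holes drop over the studs and it lies flat on the rim, and then, with the lid down, swing the red-handled clamp right down onto the lid's edge. Leave the other things on the bench where they are.

Things in the scene. Friction and masses are not known exactly. Their poses are not given: they have to be found in the camera images.
- drybox: White open-topped box, fixed to the bench, 200 x 200 mm, rim 85 mm high, a spool inside. Origin: centre of its underside, on the bench; x points from the drawer front to the back (roughly away from the robot), y left, z up. Four steel studs, 8 mm thick, standing 7 mm above the rim, tops bevelled, at x = +-65, y = +-65 mm.
- lid: Loose orange lid with clear window, 200 x 200 mm, 0.2 to 0.45 kg; plate 6 mm thick, four 13 mm through holes at x = +-65, y = +-65 mm. Origin: centre of its underside; axes as the box's when in place, then right above the box's origin, underside 85 mm above the bench. Starts flat on the stud tops (underside at 92 mm), 14 to 26 mm too far to the box's -x, up to 20 mm off in y, turned up to 0.08 rad.
- lid_lip (a point): Middle of the top of the lid's front (-x) lip, 16 mm above the underside, at x = -96, y = 0 mm of the lid; axes as the lid's. A lip 8 mm wide, rising 10 mm above the plate, runs along all four edges. The lid slides by a push on a lip from outside or inside.
- drawer (a joint): Opening of the drying-cartridge drawer in the box's front (-x) face, m: 0 = fully home, black front flush; larger = pulled out to the box's -x. Starts at 0.018 to 0.035; about 1 N friction, stays where left. Front 170 mm wide, from 12 to 56 mm above the bench; in its middle a blue pull ledge, 90 mm wide, 12 mm tall, sticks out 18 mm.
- drawer_pull (a point): Middle of the outer face of the blue pull ledge on the drawer, 48 mm above the bench; moves with the drawer; axes as the box's. With the drawer home it lies at x = -118 mm, y = 0 of the box.
- clamp (a joint): Clamp arm angle, rad: 0 = right down, level across the lid's -y (right) lip, pointing to the box's +y; pi/2 = upright; more = leaning outwards (at most 2.0). Starts at 1.25 to 1.75. Stiff hinge: stays where left, needs 1 to 2 N at the handle. Comes right down only with the lid down on the rim; on a lid still riding on the studs it stops about 0.15 rad short.
- clamp_hinge (a point): Clamp hinge axis, along the box's x, at x = 0, y = -145, z = 108 mm of the box; axes as the box's. Its dark bracket on the box's right (-y) side is 34 mm wide, reaches out to y = -157 mm, and its cheeks (y = -135 to -157 mm) rise to z = 119 mm.
- clamp_tip (a point): End of the clamp arm, 85 mm from the hinge axis, moving with the arm (y along the arm from hinge to end, z out of its upper / outer face). Steel arm 16 mm wide, 12 mm thick; the red handle is its last 40 mm, 22 mm wide, its upper / outer face 8 mm from the centre line.
- jar: Bystander: small closed jar, 54 mm across, 65 mm tall, standing to the left of the box; origin at its foot. Not to be disturbed.
- bracket: Bystander: black printed bracket, 50 x 40 x 40 mm, to the left of the box; origin under its upright part. Not to be disturbed.
- reel: Bystander: small yellow filament reel lying flat, 90 mm across, 38 mm tall, to the right of the box beyond the clamp; origin centre of its underside. Not to be disturbed.

How it is judged:
By the outcome, as a careful person would: the job done as asked, in the order asked, and still so for the second after the job is handed in, with the robot touching nothing.
It also fails if it takes over 72 s, if anything falls off the work surface, if the arm or the gripper's body presses on something with over 40 N, if the wrist force passes 120 N, or if a joint passes its speed limit or range.

## Robot

A 7-joint arm with a two-finger parallel gripper is mounted at the origin on the work surface. World frame = base frame: x ahead of the robot, y to its left, z up, the work surface at z = 0. Lengths are in m, angles in degrees, forces in N, time in s.
With the tool pointing down it reaches from about 0.425 to 0.875 m from the base axis. Payload 4.7 kg.
Tool frame: the origin (TCP) lies between the finger pads; the fingertips stand 19 mm ahead of it and the grasp point (between the pads) is the TCP; x points along the fingers, z is the direction in which the jaws open and shut, and the axes are right-handed (so a half turn about x gives the same grasp; the last joint's range is limited). The gripper opens to 87 mm and grips with 3 to 60 N. Pads are 19 mm wide; open, the fingers measure 117 mm over their backs; the gripper's body (75 mm by 190 mm) begins 51 mm behind the grasp point.
Start: joints at [73.803, 18.392, -4.016, 83.108, 1.295, 78.541, -3.26], TCP at [0.19, -0.622, 0.22] pointing down, gripper open.
Joint ranges: [-163.93, 163.93], [-17.29, 119.83], [-79.2, 71.16], [3.27, 140.29], [-89.18, 269.18], [5.43, 117.66], [-154.24, 154.24]. Speed limits (degrees/s): [147.25, 147.25, 180, 180, 180, 180, 180].

## Interface

Orientations are given as [roll, pitch, yaw] about the fixed x, y, z axes, in that order (R = Rz(yaw) Ry(pitch) Rx(roll)).
In Python, from cell import monitor, read_camera, camera_model, env, regions_of gives the robot as it stands. The module is installed in compiled form; this text tells all that it offers.
- The arm moves only by the tool step_arm, never from a script. Its argument "deltas" is a list of rows, each a list of 5 numbers: the gripper's target within -1 to 1 (fully open at 1, half-way at 0, shut at -1), then the shift along the tool's x, y, z in m, then the turn about the tool's x in degrees. A call has 1 to 12 rows; each row is the pose to reach, as a shift and turn from the pose commanded when the call began, along the tool's axes at that moment; what a row does not reach only later rows make up. A row lasts 1/8 s, in which the tool goes at most 62.5 mm and 10.7 degrees, less where a joint would pass 70% of its speed; a pose out of reach is approached as far as the arm can. A call with a gripper value outside its range is refused whole. The fingers move at their own pace and stop on an object; "newtons" is the grip in N (left out, the last holds). Time passes only in rows, so rows that repeat a pose let the fingers close. It gives the time, the measured TCP pose, the force and the opening at its end, in the units of the state.
- monitor.get_obs(): the state, without advancing time (a new reading comes with each control period).
- read_camera(name): name is "scene" or "top" or "wrist"; returns (picture, depth): 400x640x3 uint8, red, green, blue; 400x640 float32, m along the optical axis (not along the pixel's ray), 0 where there is no reading.
- camera_model(name): a dict with "fx", "fy", "cx", "cy" (pixels), "xyz" and "attitude" of the camera in the world. Camera axes: x right, y down, z forward; pixel columns grow to the right and rows downward; lengths in m; the calibration is good to about 2 mm. A picture is of the moment at which its call begins: read the wrist's pose just before it. camera_model takes no time and is no camera call; for the wrist camera it gives the pose at the moment of the call.
- env.sign_off(): hands the job in, once; it reports no verdict.
Trained networks look in the newest picture that a camera, given by its name, has taken for a name from the list of things; names that differ only in an ending like _2 or _b are one class to them, and where a whole thing is asked for, a point or a joint stands for the part that bears it (a point fixed in the world has none). Each returns a list of dicts, best first, with "p" (0 to 1); they miss things now and then, are a little off and sometimes report something else, mostly with a low value. They report only what shows in the picture. A call takes as long as a camera call.
- regions_of(camera, thing): "pixels" (400x640 bool, what is visible of it) and "pixel" ([column, row] in pixels, amid what is visible of it).
The state is a dict: "time_s": time; "qpos": joint angles; "joint_velocities": joint speeds; "effort": joint torques, N m; "tool_pos": TCP position; "tool_rot": TCP orientation; "force": force on the tool from outside, world axes, zero at the start; "wrist_torque": the same for the moment, N m; "grip_width": finger opening in m.
Only numpy, scipy, OpenCV 4.12 (cv2) and the standard library are available. Lean on these libraries where they do the work, as an engineer would, in place of code of your own. Each camera call takes 0.05 s, during which the arm holds its last target. There are 200 camera calls.

## Working session

There is one attempt and no reset: what is moved stays moved. The work goes in short steps, Python scripts to look and compute and a tool call to move; the robot and the scene stay as the last step left them, time stands still between calls to the robot, and variables do not carry over. Pictures are saved under pics/ and viewed, about 8 in all and at most 12, crops included, and the job is handed in when it is done.

Besides the shell and the picture viewer there is one more tool, called after "Call:" in YAML: its name, and indented under it one key for each argument. step_arm: Moves the arm, as the interface text tells. Its arguments: {"type":"object","properties":{"deltas":{"type":"array"},"newtons":{"type":"number"}},"required":["deltas"]}

```bash
mkdir -p pics
cat > h.py <<'E'
import numpy as np, cv2
from scipy.spatial.transform import Rotation as R
from cell import monitor, read_camera, camera_model, env, regions_of
def cloud(name):
    m=camera_model(name); im,d=read_camera(name)
    v,u=np.mgrid[:400,:640]
    P=np.stack([(u-m['cx'])/m['fx']*d,(v-m['cy'])/m['fy']*d,d],-1)
    a=np.array(m['attitude'])
    Rm=a if a.shape==(3,3) else R.from_euler('xyz',a,degrees=True).as_matrix()
    W=P@Rm.T+np.array(m['xyz']); W[d==0]=np.nan
    return im,W
def save(im,n): cv2.imwrite('pics/'+n,im[:,:,::-1])
E
python3 - <<'E'
from h import *
np.set_printoptions(precision=4,suppress=True)
print(monitor.get_obs())
for c in ['top','scene']:
    print(camera_model(c))
    im,W=cloud(c); save(im,c+'0.png')
    np.save(c+'W.npy',W); np.save(c+'im.npy',im)
    for t in ['drybox','lid','drawer_pull','clamp_tip','jar','bracket','reel']:
        for r in regions_of(c,t)[:2]:
            p=W[r['pixels']]; p=p[~np.isnan(p[:,0])]
            print(c,t,round(r['p'],2),r['pixel'],len(p),np.median(p,0) if len(p) else '',np.percentile(p,2,axis=0),np.percentile(p,98,axis=0))
E
```

```text
{'time_s': 0.0, 'qpos': array([73.8031, 18.4393, -4.0165, 83.1758,  1.2953, 78.5411, -3.2597]), 'joint_velocities': array([-0.0101,  0.0284,  0.0699, -0.0116, -0.0149,  0.0401,  0.0363]), 'effort': array([ -0.0004, -49.1284,  -0.4043, -31.2526,  -0.0641,   0.0438,
         0.0002]), 'tool_pos': array([ 0.1899, -0.6211,  0.2193]), 'tool_rot': array([-176.9953,   89.8889,  110.0128]), 'force': array([-0.7786, -0.2811,  0.4064]), 'wrist_torque': array([-0.0069, -0.0027,  0.0597]), 'grip_width': 0.08720894417853174}
{'fx': 404.5694224703382, 'fy': 404.5694224703382, 'cx': 324.7384653376109, 'cy': 201.8980294406207, 'xyz': array([0.4954, 0.0361, 1.0072]), 'attitude': array([-174.016 ,    1.1609,  -90.1513])}
top drybox 0.77 [347.2, 226.3] 2227 [ 0.5771 -0.0505  0.083 ] [ 0.4634 -0.2203  0.0003] [0.7154 0.045  0.1955]
top lid 0.96 [379.6, 203.2] 7757 [ 0.5856 -0.0736  0.0988] [ 0.4893 -0.1699  0.095 ] [0.6838 0.0247 0.11  ]
top drawer_pull 0.93 [369.8, 252.1] 610 [ 0.4773 -0.0498  0.0548] [ 0.4588 -0.1174  0.0162] [0.4938 0.0244 0.0923]
top drawer_pull 0.22 [349.2, 228.1] 1946 [ 0.5788 -0.
[... 901 characters left out ...]
0.6916 0.0272 0.1085]
scene drawer_pull 0.52 [285.1, 281.4] 6795 [ 0.687  -0.144   0.0597] [ 0.5457 -0.2196  0.0037] [0.718  0.0129 0.1858]
scene drawer_pull 0.5 [388.0, 225.5] 853 [0.7031 0.1511 0.0399] [ 0.6753  0.141  -0.0003] [0.7206 0.1862 0.0662]
scene clamp_tip 0.56 [200.3, 239.6] 540 [ 0.5861 -0.2149  0.1657] [ 0.5481 -0.224   0.1037] [ 0.5896 -0.1886  0.1965]
scene jar 0.68 [386.5, 225.0] 861 [0.7026 0.1514 0.0404] [ 0.6736  0.141  -0.0004] [0.7206 0.188  0.0662]
scene bracket 0.92 [350.9, 207.4] 327 [0.5841 0.2075 0.0101] [ 0.5547  0.1789 -0.0004] [0.6064 0.2335 0.04  ]
scene reel 0.76 [136.1, 342.3] 3031 [ 0.5499 -0.334   0.0374] [ 0.4987 -0.3704  0.0021] [ 0.5801 -0.289   0.0398]
```

Run:
```python
from h import *
np.set_printoptions(precision=4,suppress=True)
a=np.load('topim.npy');b=np.load('sceneim.npy')
big=np.vstack([cv2.resize(a[100:300,220:540],(800,500))[:, :],])
save(big,'t1.png'); save(cv2.resize(b[130:400,100:440],(800,600)),'s1.png')
# faces via scene cloud
W=np.load('sceneW.npy'); T=np.load('topW.npy')
def rect(W,lo,hi):
    p=W.reshape(-1,3); p=p[(p[:,2]>lo)&(p[:,2]<hi)&(abs(p[:,0]-.59)<.15)&(p[:,1]>-.19)&(p[:,1]<.05)]
    return cv2.minAreaRect(p[:,:2].astype(np.float32)),len(p)
print('lid',rect(T,.095,.115),rect(W,.095,.115))
# box back face and right face in scene
p=W.reshape(-1,3); p=p[(p[:,2]>.01)&(p[:,2]<.08)]
def fitline(q,ax):
    for _ in range(5):
        c=np.polyfit(q[:,1-ax],q[:,ax],1); r=q[:,ax]-np.polyval(c,q[:,1-ax]); q=q[abs(r)<max(.002,1.5*r.std())]
    return c,len(q),r.std(), q.min(0),q.max(0)
back=p[(p[:,0]>.67)&(p[:,0]<.72)&(p[:,1]>-.15)&(p[:,1]<.0)]
print('back',fitline(back,0))
right=p[(p[:,1]>-.19)&(p[:,1]<-.12)&(p[:,0]>.61)&(p[:,0]<.68)]
print('right',fitline(right,1))
t=T.reshape(-1,3)
rim=t[(t[:,2]>.078)&(t[:,2]<.09)&(t[:,0]>.4)&(t[:,0]<.75)&(abs(t[:,1]+.07)<.14)]
print('rim',len(rim),rim.min(0),rim.max(0))
left=rim[rim[:,1]>.02]; 
if len(left): print(left[::10])
```

```text
lid (((0.5874286890029907, -0.07157345116138458), (0.20005998015403748, 0.2004743218421936), 82.5096664428711), 7773) (((0.5864614248275757, -0.07106921076774597), (0.20204007625579834, 0.20298942923545837), 82.58802795410156), 8005)
back (array([0.1757, 0.7167]), 1963, np.float64(0.0006927141748972502), array([ 0.6895, -0.1499,  0.01  ]), array([ 0.7181, -0.0002,  0.08  ]))
right (array([-0.1737, -0.0577]), 659, np.float64(0.0005070410014278324), array([ 0.6101, -0.1769,  0.0101]), array([ 0.6797, -0.163 ,  0.0796]))
rim 813 [ 0.5091 -0.2042  0.078 ] [0.7203 0.0519 0.0899]
[[0.7089 0.0211 0.0831]
 [0.6919 0.0212 0.0848]
 [0.6801 0.0259 0.0852]
 [0.6729 0.0237 0.0861]
 [0.6655 0.026  0.0882]
 [0.6586 0.0284 0.088 ]
 [0.6522 0.0307 0.0845]
 [0.6473 0.0261 0.0858]
 [0.6403 0.0262 0.0856]
 [0.633  0.0308 0.0879]
 [0.6265 0.0308 0.0847]
 [0.6195 0.0332 0.0855]
 [0.6125 0.0355 0.086 ]
 [0.6078 0.0309 0.0863]
 [0.6009 0.0333 0.0865]
 [0.5943 0.0379 0.0837]
 [0.5873 0.0402 0.0842]
 [0.5826 0.0357 0.0852]
 [0.5737 0.0449 0.0827]
 [0.5687 0.0448 0.0873]
 [0.5665 0.0357 0.0861]
 [0.562  0.0403 0.0847]
 [0.5597 0.0335 0.0843]
 [0.5553 0.0426 0.0832]
 [0.5504 0.0472 0.0874]
 [0.5483 0.0381 0.0845]
 [0.5437 0.0472 0.0862]
 [0.5413 0.0404 0.0877]
 [0.5368 0.0495 0.0881]
 [0.5347 0.0427 0.0841]
 [0.5301 0.0518 0.0855]
 [0.5278 0.045  0.0842]
 [0.5255 0.0382 0.0841]]
```

View pics/t1.png

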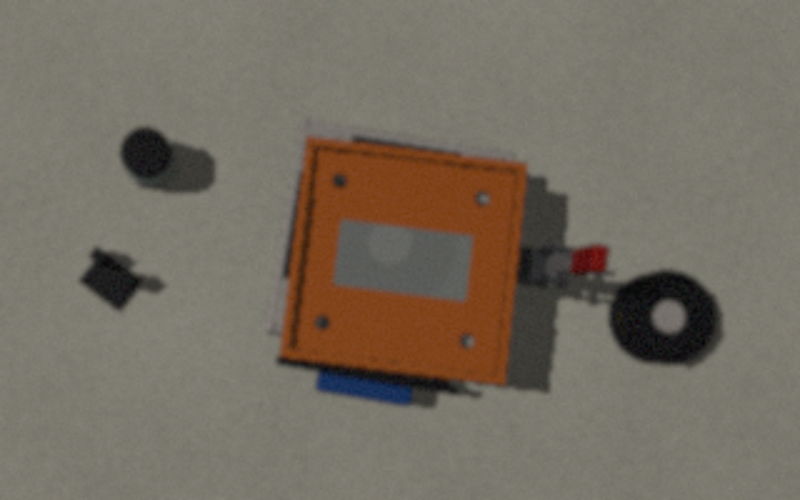

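View pics/s1.png

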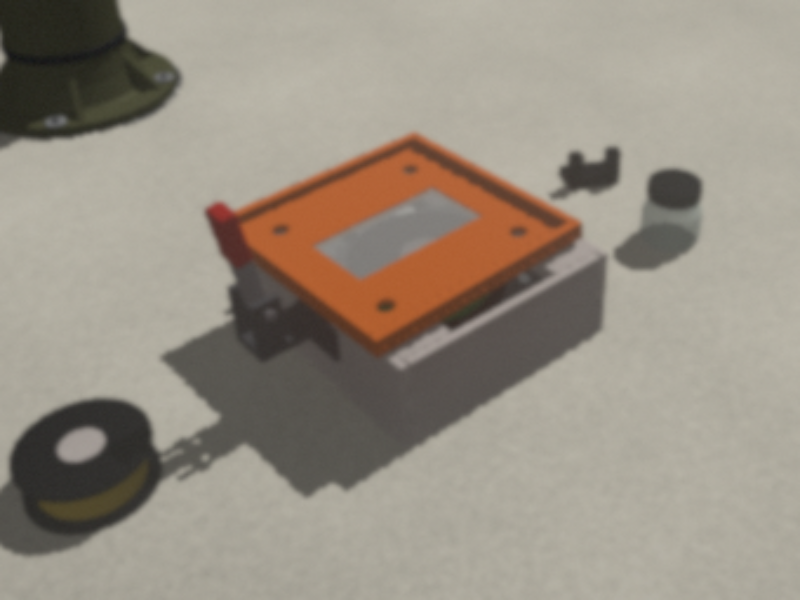

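```bash
cat >> h.py <<'E'
YAW=np.radians(-9.92); C=np.array([.6044,-.0611])
B=np.array([[np.cos(YAW),-np.sin(YAW)],[np.sin(YAW),np.cos(YAW)]])
def tobox(W): W=np.asarray(W); return np.concatenate([(W[...,:2]-C)@B,W[...,2:]],-1)
def tool():
    o=monitor.get_obs(); return np.array(o['tool_pos']),R.from_euler('xyz',o['tool_rot'],degrees=True).as_matrix(),o
def delta(bx,by,z,jaw=None):
    "tool-frame shift to box-frame x,y and height z of TCP; turn about tool x so that jaw axis is at angle jaw (deg, box frame)"
    p,M,o=tool(); w=np.r_[C+B@np.array([bx,by]),z]; d=M.T@(w-p); t=None
    jb=B.T@M[:2,2]; ja=np.degrees(np.arctan2(jb[1],jb[0]))
    if jaw is not None: t=-((jaw-ja+90)%180-90)   # tool x is down
    return d.round(4),t
def where():
    p,M,o=tool(); jb=B.T@M[:2,2]
    print('t',round(o['time_s'],2),'box',tobox(p).round(4),'jaw',round(float(np.degrees(np.arctan2(jb[1],jb[0]))),2),'F',np.round(o['force'],1),'w',round(o['grip_width'],4))
E
python3 - <<'E'
from h import *
np.set_printoptions(precision=4,suppress=True)
p,M,o=tool(); print(M); where()
T=np.load('topW.npy'); im=np.load('topim.npy').astype(int)
blue=(im[...,2]>im[...,0]+50)&(im[...,2]>im[...,1]+30)
q=tobox(T[blue]); print('blue',len(q),np.percentile(q,[2,10,50,90,98],axis=0))
red=(im[...,0]>110)&(im[...,1]<45)&(im[...,2]<45)
q=tobox(T[red]); q=q[q[:,2]>.1];print('red',len(q),np.percentile(q,[5,50,95],axis=0))
for s in [(-.175,0,.22,90),(-.15,-.25,.25,90)]: print(s,delta(*s))
E
```

```text
[[ 0.      0.9563  0.2925]
 [-0.0002  0.2925 -0.9563]
 [-1.     -0.      0.0002]]
t 0.8 box [-0.3115 -0.6235  0.2205] jaw -63.07 F [-0.4 -1.3  0.2] w 0.0871
blue 210 [[nan nan nan]
 [nan nan nan]
 [nan nan nan]
 [nan nan nan]
 [nan nan nan]]
red 2 [[ 0.0016 -0.1558  0.1945]
 [ 0.0026 -0.1557  0.1951]
 [ 0.0036 -0.1557  0.1958]]
(-0.175, 0, 0.22, 90) (array([ 0.0004,  0.4041, -0.4941]), np.float64(26.92735963836634))
(-0.15, -0.25, 0.25, 90) (array([-0.0296,  0.3132, -0.2599]), np.float64(26.92735963836634))
```

Call:
step_arm:
  deltas:
    - [-1, -0.03, 0.313, -0.26, 27]
    - [-1, -0.03, 0.313, -0.26, 27]
    - [-1, -0.03, 0.313, -0.26, 27]
    - [-1, -0.03, 0.313, -0.26, 27]
    - [-1, -0.03, 0.313, -0.26, 27]
    - [-1, -0.03, 0.313, -0.26, 27]
    - [-1, -0.03, 0.313, -0.26, 27]
    - [-1, 0, 0.404, -0.494, 27]
    - [-1, 0, 0.404, -0.494, 27]
    - [-1, 0, 0.404, -0.494, 27]
    - [-1, 0, 0.404, -0.494, 27]
    - [-1, 0, 0.404, -0.494, 27]

```text
time_s: 2.3
tool_pos: [0.4318, -0.026, 0.2204]
tool_rot: [61.8, 90.0, -37.7]
force: [-0.4, -0.9, -0.6]
grip_width: 0.0002
```

Run:
```python
from h import *
np.set_printoptions(precision=4,suppress=True)
where(); print(tool()[1])
T=np.load('topW.npy'); im=np.load('topim.npy').astype(int)
blue=(im[...,2]>im[...,0]+50)&(im[...,2]>im[...,1]+30)
q=tobox(T[blue]); q=q[~np.isnan(q[:,0])]; q=q[(q[:,2]>.04)&(q[:,2]<.065)];print('blue',len(q),np.percentile(q,[2,10,50,90,98],axis=0))
im,W=cloud('wrist'); save(im,'w1.png')
for s in [(-.175,0,.064,90)]: print(s,delta(*s))
```

```text
t 2.3 box [-0.176   0.0048  0.2204] jaw -89.56 F [-0.4 -0.9 -0.6] w 0.0002
[[ 0.0003  0.9864 -0.1647]
 [-0.0002 -0.1647 -0.9864]
 [-1.      0.0003  0.0002]]
blue 209 [[-0.142  -0.0409  0.051 ]
 [-0.1409 -0.0345  0.0524]
 [-0.1355 -0.003   0.0546]
 [-0.1302  0.0319  0.0567]
 [-0.1287  0.0386  0.0582]]
(-0.175, 0, 0.064, 90) (array([0.1565, 0.0004, 0.002 ]), np.float64(0.2320842518237214))
```

View pics/w1.png

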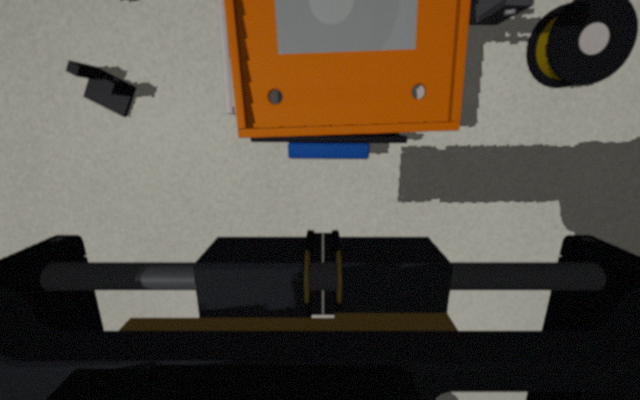

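Call:
step_arm:
  deltas:
    - [-1, 0.06, 0, 0.003, 0]
    - [-1, 0.12, 0, 0.003, 0]
    - [-1, 0.154, 0, 0.003, 0]
    - [-1, 0.154, 0, 0.003, 0]
    - [-1, 0.154, 0.012, 0.003, 0]
    - [-1, 0.154, 0.022, 0.003, 0]
    - [-1, 0.154, 0.03, 0.003, 0]
    - [-1, 0.154, 0.037, 0.003, 0]
    - [-1, 0.154, 0.041, 0.003, 0]
    - [-1, 0.154, 0.045, 0.003, 0]
    - [-1, 0.154, 0.045, 0.003, 0]

```text
time_s: 3.72
tool_pos: [0.4758, -0.0418, 0.0663]
tool_rot: [-105.4, 90.0, 154.6]
force: [-0.4, -0.3, -0.3]
grip_width: 0.0008
```

Run:
```python
from h import *
where()
```

```text
t 3.73 box [-0.13   -0.0031  0.0663] jaw -90.07 F [-0.4 -0.3 -0.3] w 0.0008
```

Call:
step_arm:
  deltas:
    - [-1, 0, 0.002, 0, 0]
    - [-1, 0, 0.004, 0, 0]
    - [-1, 0, 0.005, 0, 0]
    - [-1, 0, 0.005, 0, 0]

```text
time_s: 4.22
tool_pos: [0.4806, -0.0427, 0.0662]
tool_rot: [-67.2, 90.0, -167.2]
force: [-1.4, 1.0, 0.5]
grip_width: 0.0001
```

Run:
```python
from h import *
where()
im,W=cloud('wrist'); save(im,'w2.png')
```

```text
t 4.22 box [-0.1252 -0.0032  0.0662] jaw -90.07 F [-1.4  1.   0.5] w 0.0001
```

View pics/w2.png

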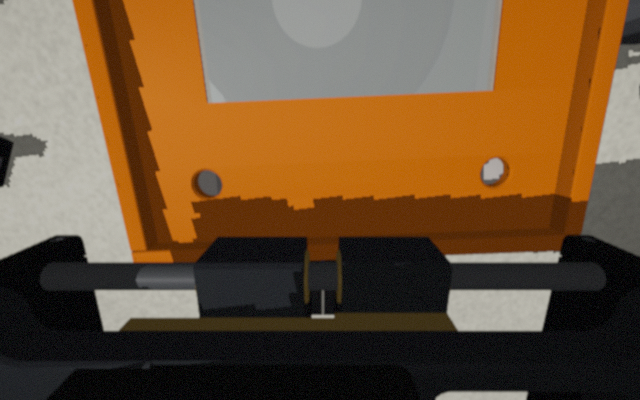

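Call:
step_arm:
  deltas:
    - [-1, 0, 0.002, 0, 0]
    - [-1, 0, 0.004, 0, 0]
    - [-1, 0, 0.004, 0, 0]

```text
time_s: 4.65
tool_pos: [0.485, -0.0435, 0.0664]
tool_rot: [97.4, 90.0, -2.6]
force: [-0.5, 0.0, -0.9]
grip_width: 0.0001
```

Run:
```python
from h import *
where()
```

```text
t 4.65 box [-0.1206 -0.0032  0.0664] jaw -90.08 F [-0.5  0.  -0.9] w 0.0001
```

```bash
cat >> h.py <<'E'
def lid(cam='top'):
    im,W=cloud(cam); q=tobox(W).reshape(-1,3); c=im.reshape(-1,3).astype(int)
    k=(c[:,0]>c[:,2]+60)&(c[:,0]>c[:,1]+25)&(c[:,1]>25)&(q[:,2]>.08)&(q[:,2]<.125)&(abs(q[:,0])<.14)&(abs(q[:,1])<.135)
    r=cv2.minAreaRect(q[k,:2].astype(np.float32)); pl=q[k]; z=np.percentile(pl[:,2],[5,25,50])
    print(cam,'lid',np.round(r[0],4),np.round(r[1],4),round(r[2],2),'z',z.round(4)); return im,W
E
python3 - <<'E'
from h import *
im,W=lid('top'); lid('scene')
q=tobox(W); i=im.astype(int)
b=(i[...,2]>i[...,0]+50)&(i[...,2]>i[...,1]+30)
q=q[b]; q=q[~np.isnan(q[:,0])]; print(len(q),np.percentile(q,[2,50,98],axis=0) if len(q) else '')
E
```

```text
top lid [ 0.0055 -0.0135] [0.172  0.2003] 2.31 z [0.0962 0.0978 0.0991]
scene lid [-0.0083 -0.0132] [0.2028 0.2026] 2.2 z [0.0964 0.0974 0.0981]
0
```

Call:
step_arm:
  deltas:
    - [-1, 0, -0.03, 0, 0]
    - [-1, 0, -0.05, 0, 0]
    - [-1, -0.06, -0.05, 0, 0]
    - [-1, -0.1, -0.05, 0, 0]
    - [-1, -0.1, -0.05, 0, 0]

```text
time_s: 5.38
tool_pos: [0.4382, -0.035, 0.1699]
tool_rot: [81.4, 89.5, -18.6]
force: [0.9, 0.0, -1.3]
grip_width: 0.0003
```

Run:
```python
from h import *
where()
im,W=cloud('wrist'); save(im,'w3.png')
q=tobox(W); i=im.astype(int)
b=(i[...,2]>i[...,0]+40)&(i[...,2]>i[...,1]+30)
q=q[b]; q=q[~np.isnan(q[:,0])]; print(len(q),np.percentile(q,[2,10,50,90,98],axis=0).round(4) if len(q) else '')
```

```text
t 5.38 box [-0.1682 -0.003   0.1699] jaw -90.08 F [ 0.9  0.  -1.3] w 0.0003
1532 [[-0.1454 -0.0403  0.0526]
 [-0.1442 -0.0325  0.0534]
 [-0.1376  0.0012  0.0543]
 [-0.1311  0.0349  0.0553]
 [-0.1301  0.0415  0.0558]]
```

View pics/w3.png

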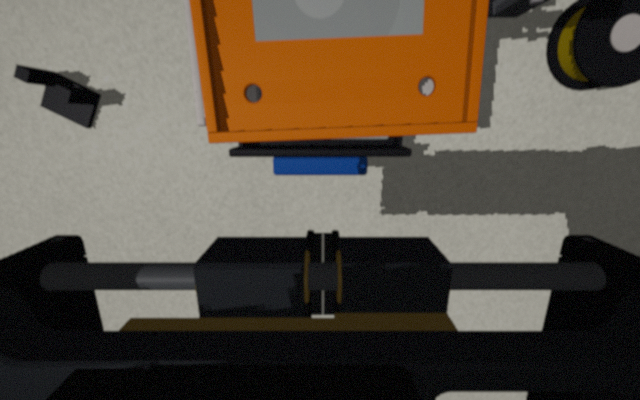

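Run:
```python
from h import *
p,M,o=tool(); print(camera_model('wrist'))
im,W=cloud('wrist'); L=(W-p)@M
for u,v in [(323,234),(323,240),(323,260),(323,280),(323,310),(323,318),(260,245),(260,275),(260,300),(210,300),(310,240),(336,240),(120,275),(420,300),(250,325),(80,245),(300,350)]:
    print(u,v,L[v,u].round(4),im[v,u])
for c in ['scene','top']:
    im,W=cloud(c); q=W.reshape(-1,3); k=np.linalg.norm(q-p,axis=1)<.05; l=(q[k]-p)@M; print(c,k.sum(),np.percentile(l,[1,5,50,95,99],axis=0).round(4) if k.sum() else '')
save(im,'unused.png'); im,W=cloud('scene'); save(im,'sc2.png')
```

```text
{'fx': 300.00193252425106, 'fy': 300.00193252425106, 'cx': 322.44646498748244, 'cy': 200.97575730489018, 'xyz': array([ 0.50800782, -0.04762438,  0.33307332]), 'attitude': array([ 1.64605131e+02,  3.60967477e-02, -9.99577139e+01])}
323 234 [-0.0059  0.0092  0.0003] [81 81 74]
323 240 [-0.0151  0.0095  0.0003] [80 79 73]
323 260 [-0.039   0.0097  0.0003] [76 74 70]
323 280 [-0.09    0.0292  0.0003] [28 27 28]
323 310 [ 0.1667 -0.1643  0.0006] [79 80 75]
323 318 [-0.0986  0.0233  0.0003] [93 87 74]
260 245 [-0.0849  0.0375 -0.0179] [15  7 22]
260 275 [-0.0965  0.0344 -0.0157] [31 31 36]
260 300 [-0.097   0.0275 -0.016 ] [18 24 24]
210 300 [-0.0965  0.0271 -0.0292] [25 25 29]
310 240 [-0.0186  0.0109 -0.0065] [ 9  9 11]
336 240 [-0.0184  0.0109  0.0072] [6 0 0]
120 275 [-0.0899  0.0307 -0.0563] [29 35 32]
420 300 [-0.0964  0.0272  0.0256] [ 9  3 11]
250 325 [-0.1019  0.0237 -0.0177] [49 39 19]
80 245 [-0.0747  0.0329 -0.0789] [ 1 11  7]
300 350 [-0.1106  0.0242 -0.0047] [0 1 1]
scene 337 [[-0.0491 -0.0105 -0.0121]
 [-0.0465 -0.0076 -0.0097]
 [-0.0271  0.009   0.0035]
 [-0.0036  0.0115  0.0125]
 [-0.0011  0.0126  0.014 ]]
top 0
```

View pics/sc2.png

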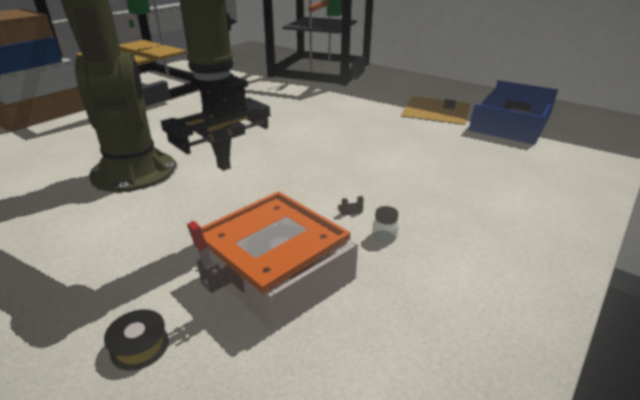

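Call:
step_arm:
  deltas:
    - [0, 0, 0, 0, 0]
    - [0, 0, 0, 0, 0]
    - [0, 0, 0, 0, 0]
    - [0, 0, 0, 0, 0]

```text
time_s: 6.12
tool_pos: [0.4353, -0.0347, 0.1663]
tool_rot: [-62.8, 90.0, -162.8]
force: [-1.2, 0.6, 0.4]
grip_width: 0.0327
```

Run:
```python
from h import *
where(); p,M,o=tool()
for c in ['scene','wrist','top']:
    im,W=cloud(c); l=((W-p)@M).reshape(-1,3); k=(abs(l[:,1])<.06)&(abs(l[:,2])<.12)&(l[:,0]>-.13)&(l[:,0]<.03)
    l=l[k]
    for a in np.arange(-.13,.03,.01):
        s=l[(l[:,0]>=a)&(l[:,0]<a+.01)]
        if len(s)>3: print(c,round(a,2),len(s),np.percentile(s[:,1:],[2,98],axis=0).round(3).tolist())
```

```text
t 6.12 box [-0.1711 -0.0031  0.1663] jaw -90.07 F [-1.2  0.6  0.4] w 0.0327
scene -0.13 251 [[-0.019, -0.049], [0.028, 0.017]]
scene -0.12 1036 [[-0.031, -0.092], [0.038, 0.094]]
scene -0.11 551 [[-0.022, -0.087], [0.039, 0.094]]
scene -0.1 504 [[-0.032, -0.085], [0.04, 0.092]]
scene -0.09 602 [[-0.025, -0.082], [0.039, 0.087]]
scene -0.08 252 [[-0.031, -0.083], [0.04, 0.087]]
scene -0.07 53 [[-0.006, -0.032], [0.014, 0.044]]
scene -0.06 111 [[-0.009, -0.031], [0.013, 0.032]]
scene -0.05 104 [[-0.008, -0.03], [0.013, 0.031]]
scene -0.04 97 [[-0.008, -0.027], [0.012, 0.028]]
scene -0.03 89 [[-0.008, -0.026], [0.014, 0.026]]
scene -0.02 86 [[-0.01, -0.025], [0.012, 0.025]]
scene -0.01 65 [[-0.009, -0.024], [0.013, 0.025]]
wrist -0.13 5687 [[0.023, -0.048], [0.027, 0.016]]
wrist -0.12 29253 [[0.017, -0.066], [0.028, 0.065]]
wrist -0.11 13715 [[0.023, -0.068], [0.035, 0.068]]
wrist -0.1 24461 [[-0.003, -0.079], [0.038, 0.079]]
wrist -0.09 14020 [[0.006, -0.08], [0.038, 0.081]]
wrist -0.08 3849 [[-0.026, -0.083], [0.038, 0.083]]
wrist -0.07 344 [[-0.003, -0.023], [0.013, 0.023]]
wrist -0.06 788 [[-0.01, -0.023], [0.004, 0.023]]
wrist -0.05 218 [[-0.009, -0.03], [0.011, 0.03]]
wrist -0.04 448 [[0.005, -0.029], [0.011, 0.029]]
wrist -0.03 419 [[0.002, -0.027], [0.011, 0.027]]
wrist -0.02 350 [[-0.003, -0.027], [0.011, 0.027]]
wrist -0.01 242 [[-0.006, -0.026], [0.011, 0.026]]
top -0.13 9 [[-0.023, -0.05], [0.026, -0.049]]
top -0.12 946 [[-0.033, -0.094], [0.036, -0.051]]
top -0.1 87 [[-0.035, -0.063], [0.039, 0.038]]
top -0.09 30 [[-0.034, -0.065], [0.039, 0.033]]
```

Call:
step_arm:
  deltas:
    - [-1, 0.06, 0, 0.0, 0]
    - [-1, 0.12, 0, 0.0, 0]
    - [-1, 0.12, 0, 0.0, 0]
    - [-1, 0.12, 0.012, 0.0, 0]
    - [-1, 0.12, 0.022, 0.0, 0]
    - [-1, 0.12, 0.03, 0.0, 0]
    - [-1, 0.12, 0.035, 0.0, 0]
    - [-1, 0.12, 0.039, 0.0, 0]
    - [-1, 0.12, 0.041, 0.0, 0]
    - [-1, 0.12, 0.043, 0.0, 0]
    - [-1, 0.12, 0.043, 0.0, 0]

```text
time_s: 7.65
tool_pos: [0.4766, -0.042, 0.046]
tool_rot: [-80.4, 89.9, 179.6]
force: [-4.6, 0.8, 3.3]
grip_width: 0.0003
```

Run:
```python
from h import *
where()
```

```text
t 7.65 box [-0.1292 -0.0032  0.046 ] jaw -90.07 F [-4.6  0.8  3.3] w 0.0003
```

Call:
step_arm:
  deltas:
    - [-1, 0, 0.002, 0, 0]
    - [-1, 0, 0.003, 0, 0]
    - [-1, 0, 0.003, 0, 0]

```text
time_s: 8.02
tool_pos: [0.4768, -0.042, 0.0457]
tool_rot: [-81.6, 89.5, 178.5]
force: [-10.8, 1.6, 9.3]
grip_width: 0.0001
```

Run:
```python
from h import *
where()
```

```text
t 8.03 box [-0.129  -0.0032  0.0457] jaw -90.06 F [-10.8   1.6   9.3] w 0.0001
```

Call:
step_arm:
  deltas:
    - [-1, 0, -0.03, 0, 0]
    - [-1, 0, -0.045, 0, 0]
    - [0.2, -0.06, -0.045, 0, 0]
    - [0.2, -0.12, -0.045, 0, 0]
    - [0.2, -0.14, -0.045, 0, 0]
    - [0.2, -0.14, -0.045, 0, 0]

```text
time_s: 8.78
tool_pos: [0.4381, -0.0353, 0.1882]
tool_rot: [78.7, 89.7, -21.4]
force: [-0.4, -0.5, -0.6]
grip_width: 0.0328
```

Run:
```python
from h import *
where(); print(tool()[2]['qpos'].round(1))
im,W=cloud('wrist')
q=tobox(W); i=im.astype(int)
b=(i[...,2]>i[...,0]+40)&(i[...,2]>i[...,1]+30)
q=q[b]; q=q[~np.isnan(q[:,0])]; print('ledge',len(q),np.percentile(q,[2,10,50,90,98],axis=0).round(4) if len(q) else '')
im,W=lid('top'); lid('scene')
q=tobox(W); L=q[(q[...,2]>.104)&(q[...,2]<.113)&(abs(q[...,1]+.017)<.03)&(q[...,0]<-.07)]
print('lip',len(L),L.min(0),L.max(0))
print(delta(-.104,-.017,.125,2.3))
```

```text
t 8.78 box [-0.1682 -0.0032  0.1882] jaw -90.09 F [-0.4 -0.5 -0.6] w 0.0328
[ 40.   -6.4 -36.1 112.9  -3.8  72.  -94.7]
ledge 373 [[-0.1181 -0.0425  0.0513]
 [-0.118  -0.0368  0.0524]
 [-0.116  -0.0087  0.0539]
 [-0.114   0.0293  0.055 ]
 [-0.1131  0.0397  0.0556]]
top lid [-0.0078 -0.014 ] [0.1983 0.2002] 2.16 z [0.0962 0.0979 0.0992]
scene lid [-0.0079 -0.0129] [0.2024 0.2027] 2.3 z [0.0965 0.0974 0.0982]
lip 100 [-0.10790542 -0.04659399  0.10473472] [-0.09772047  0.0128902   0.11241213]
(array([0.0598, 0.0669, 0.0137]), np.float64(87.62745665681948))
```

Call:
step_arm:
  deltas:
    - [0, 0, 0.03, 0.007, -11]
    - [0, 0, 0.067, 0.014, -22]
    - [0, 0, 0.067, 0.014, -33]
    - [0, 0, 0.067, 0.014, -44]
    - [0, 0, 0.067, 0.014, -55]
    - [0, 0, 0.067, 0.014, -66]
    - [0, 0.03, 0.067, 0.014, -77]
    - [0, 0.06, 0.067, 0.014, -88]
    - [0, 0.06, 0.067, 0.014, -92.4]
    - [0, 0.06, 0.067, 0.014, -92.4]
    - [0, 0.06, 0.067, 0.014, -92.4]

```text
time_s: 10.3
tool_pos: [0.4997, -0.0602, 0.1259]
tool_rot: [157.6, 90.0, 149.9]
force: [0.1, -0.2, -0.2]
grip_width: 0.0434
```

Run:
```python
from h import *
where(); print(tool()[2]['qpos'].round(1))
im,W=cloud('wrist'); save(im,'w4.png')
print(delta(-.1035,-.017,.102,2.3))
```

```text
t 10.3 box [-0.1033 -0.0171  0.1259] jaw 2.23 F [ 0.1 -0.2 -0.2] w 0.0434
[ 40.9   7.3 -39.2 109.3   5.1  65.2  -7.9]
(array([ 0.0241,  0.0002, -0.0004]), np.float64(-0.05884614748805461))
```

View pics/w4.png

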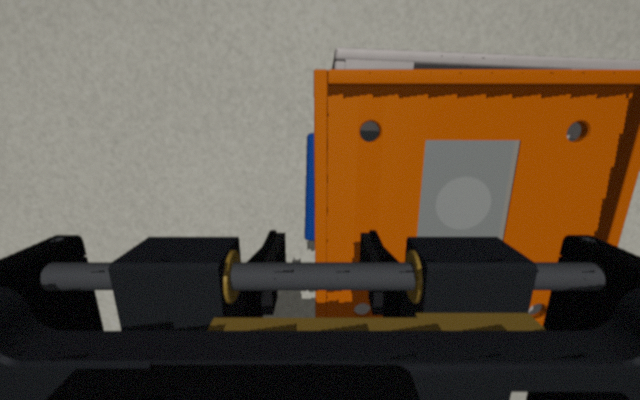

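Call:
step_arm:
  deltas:
    - [0, 0.0245, 0, 0, 0]
    - [0, 0.0245, 0, 0, 0]
    - [-1, 0.0245, 0, 0, 0]
    - [-1, 0.0245, 0, 0, 0]
    - [-1, 0.0245, 0, 0, 0]
    - [-1, 0.0245, 0, 0, 0]
  newtons: 8

```text
time_s: 11.1
tool_pos: [0.5001, -0.0604, 0.1022]
tool_rot: [-26.6, 90.0, -34.2]
force: [-0.2, -0.7, -0.4]
grip_width: 0.011
```

Run:
```python
from h import *
where(); lid('scene'); lid('top')
```

```text
t 11.1 box [-0.1029 -0.0173  0.1022] jaw 2.32 F [-0.2 -0.7 -0.4] w 0.011
scene lid [-0.0098 -0.0131] [0.2071 0.2021] 1.84 z [0.0965 0.0974 0.0981]
top lid [-0.0064 -0.0138] [0.1982 0.2   ] 2.47 z [0.0962 0.0978 0.0992]
```

Call:
step_arm:
  deltas:
    - [-1, 0, 0, 0, 0]
    - [-1, 0, 0.004, 0.002, 0.5]
    - [-1, 0, 0.008, 0.004, 1]
    - [-1, 0, 0.012, 0.006, 1.5]
    - [-1, 0, 0.015, 0.007, 2]
    - [-1, 0, 0.0167, 0.008, 2.25]
    - [-1, 0, 0.0167, 0.008, 2.25]
    - [-1, 0, 0.0167, 0.008, 2.25]

```text
time_s: 12.2
tool_pos: [0.5101, -0.0446, 0.1017]
tool_rot: [74.2, 90.0, 64.4]
force: [0.2, 0.3, -0.5]
grip_width: 0.0081
```

Run:
```python
from h import *
where(); lid('scene'); lid('top')
```

```text
t 12.2 box [-0.0958  0.      0.1017] jaw 0.09 F [ 0.2  0.3 -0.5] w 0.0081
scene lid [-0.0007  0.0004] [0.2066 0.2023] 0.27 z [0.0911 0.0925 0.0947]
top lid [ 0.001  -0.0008] [0.1984 0.1987] 0.11 z [0.0906 0.0928 0.0946]
```

Call:
step_arm:
  deltas:
    - [-0.2, 0, 0, 0, 0]
    - [-0.2, 0, 0, 0, 0]
    - [-0.2, 0, 0, 0, 0]
    - [-0.2, -0.05, 0, 0, 0]
    - [-0.2, -0.1, 0, 0, 0]
    - [-0.2, -0.1, 0, 0, 0]

```text
time_s: 13.05
tool_pos: [0.5129, -0.0448, 0.2061]
tool_rot: [-4.9, 89.5, -14.7]
force: [-0.2, -0.5, 0.3]
grip_width: 0.0348
```

```bash
cat >> h.py <<'E'
def plane(cam):
    im,W=cloud(cam); q=tobox(W).reshape(-1,3); c=im.reshape(-1,3).astype(int)
    k=(c[:,0]>c[:,2]+60)&(c[:,1]>25)&(q[:,2]>.08)&(q[:,2]<.103)&(abs(q[:,0])<.085)&(abs(q[:,1])<.085)
    q=q[k]; A=np.c_[q[:,:2],np.ones(len(q))]
    for _ in range(3):
        s=np.linalg.lstsq(A,q[:,2],rcond=None)[0]; g=abs(A@s-q[:,2])<.003; A,q=A[g],q[g]
    print(cam,'plane corners', [round(s[0]*x+s[1]*y+s[2],4) for x in(-.09,.09) for y in(-.09,.09)])
E
python3 - <<'E'
from h import *
where(); lid('scene'); lid('top'); plane('scene'); plane('top')
E
```

```text
t 13.05 box [-0.0929  0.0003  0.2061] jaw 0.07 F [-0.2 -0.5  0.3] w 0.0348
scene lid [-0.0001  0.0003] [0.2034 0.2019] 0.04 z [0.0895 0.0904 0.0912]
top lid [ 0.0007 -0.001 ] [0.1986 0.199 ] 0.01 z [0.0892 0.0909 0.0922]
scene plane corners [np.float64(0.0907), np.float64(0.0907), np.float64(0.0908), np.float64(0.0908)]
top plane corners [np.float64(0.0915), np.float64(0.0916), np.float64(0.0917), np.float64(0.0918)]
```

Run:
```python
from h import *
im,W=cloud('scene'); q=tobox(W); i=im.astype(int)
k=(i[...,0]>i[...,1]*2.2)&(i[...,0]>i[...,2]*2)&(i[...,0]>90)&(q[...,2]>.13)&(abs(q[...,1]+.145)<.08)
p=q[k]; print(len(p),np.percentile(p,[2,25,50,75,98],axis=0).round(4).tolist())
c=np.polyfit(p[:,2],p[:,1],1); print('dy/dz',c)
print(delta(0,-.195,.26,0),delta(0,-.195,.178,0))
```

```text
45 [[-0.0065, -0.1635, 0.1939], [-0.0012, -0.1611, 0.1947], [0.0024, -0.1592, 0.1955], [0.0075, -0.1572, 0.196], [0.0108, -0.155, 0.1973]]
dy/dz [ 0.97161929 -0.34933092]
(array([-0.0599, -0.1948,  0.0963]), np.float64(0.07709672394132383)) (array([ 0.0221, -0.1948,  0.0965]), np.float64(0.07709672394132383))
```

Call:
step_arm:
  deltas:
    - [-1, -0.06, 0, 0, 0]
    - [-1, -0.06, -0.05, 0.024, 0]
    - [-1, -0.06, -0.1, 0.05, 0]
    - [-1, -0.06, -0.15, 0.075, 0]
    - [-1, -0.06, -0.195, 0.0965, 0]
    - [-1, -0.06, -0.195, 0.0965, 0]
    - [-1, 0, -0.195, 0.0965, 0]
    - [-1, 0.022, -0.195, 0.0965, 0]
    - [-1, 0.022, -0.195, 0.0965, 0]

```text
time_s: 14.42
tool_pos: [0.57, -0.2516, 0.1768]
tool_rot: [159.8, 89.7, 150.0]
force: [-0.9, -0.8, 0.2]
grip_width: 0.0006
```

Run:
```python
from h import *
where()
```

```text
t 14.43 box [-0.0011 -0.1935  0.1768] jaw 0.16 F [-0.9 -0.8  0.2] w 0.0006
```

Call:
step_arm:
  deltas:
    - [-1, 0.002, 0.018, 0, 0]
    - [-1, 0.004, 0.03, 0.001, 0]
    - [-1, 0.004, 0.039, 0.001, 0]
    - [-1, 0.004, 0.0475, 0.001, 0]
    - [-1, 0.006, 0.056, 0.001, 0]
    - [-1, 0.009, 0.0645, 0.001, 0]
    - [-1, 0.013, 0.072, 0.001, 0]
    - [-1, 0.017, 0.0785, 0.001, 0]
    - [-1, 0.023, 0.085, 0.001, 0]
    - [-1, 0.029, 0.0905, 0.001, 0]
    - [-1, 0.029, 0.0905, 0.001, 0]

```text
time_s: 15.8
tool_pos: [0.5876, -0.1635, 0.1498]
tool_rot: [165.2, 89.9, 155.4]
force: [1.2, 0.7, 0.3]
grip_width: 0.0003
```

Run:
```python
from h import *
where(); im,W=cloud('scene'); save(cv2.resize(im[150:350,120:440],(800,500)),'s3.png'); lid('scene')
```

```text
t 15.8 box [ 0.0011 -0.1038  0.1498] jaw 0.13 F [1.2 0.7 0.3] w 0.0003
scene lid [ 0.0006 -0.0042] [0.202 0.211] 0.05 z [0.0895 0.0904 0.0912]
```

View pics/s3.png

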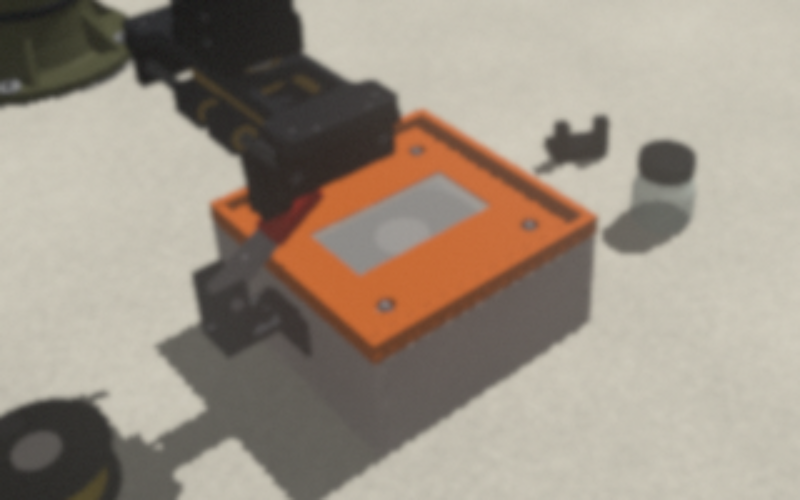

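The clamp is swinging over with the finger on the red handle (around pixel 290,215 of the crop). The lid sits flat, with studs showing in its holes. Next I press the clamp down.

Call:
step_arm:
  deltas:
    - [-1, 0.01, 0.006, 0, 0]
    - [-1, 0.018, 0.009, 0, 0]
    - [-1, 0.025, 0.011, 0, 0]
    - [-1, 0.03, 0.012, 0, 0]
    - [-1, 0.034, 0.013, 0, 0]
    - [-1, 0.036, 0.013, 0, 0]
    - [-1, 0.037, 0.013, 0, 0]
    - [-1, 0.037, 0.013, 0, 0]

```text
time_s: 16.9
tool_pos: [0.5903, -0.1515, 0.1143]
tool_rot: [-155.1, 90.0, -164.9]
force: [-2.2, 1.8, 4.3]
grip_width: 0.0007
```

Run:
```python
from h import *
where()
```

```text
t 16.9 box [ 0.0017 -0.0915  0.1143] jaw 0.08 F [-2.2  1.8  4.3] w 0.0007
```

Call:
step_arm:
  deltas:
    - [-1, 0.002, 0, 0, 0]
    - [-1, 0.003, 0, 0, 0]
    - [-1, 0.003, 0, 0, 0]

```text
time_s: 17.27
tool_pos: [0.5904, -0.1515, 0.1139]
tool_rot: [-85.6, 89.9, -95.4]
force: [-7.5, 3.1, 18.5]
grip_width: 0.0005
```

Run:
```python
from h import *
where()
```

```text
t 17.27 box [ 0.0018 -0.0914  0.1139] jaw 0.07 F [-7.5  3.1 18.5] w 0.0005
```

Hard stop reached. I'll retreat straight up and check.

Call:
step_arm:
  deltas:
    - [-1, -0.03, 0, 0, 0]
    - [-1, -0.09, 0, 0, 0]
    - [-1, -0.15, 0, 0, 0]
    - [-1, -0.15, -0.06, -0.06, 0]
    - [-1, -0.15, -0.12, -0.12, 0]
    - [-1, -0.15, -0.18, -0.16, 0]
    - [-1, -0.15, -0.24, -0.16, 0]
    - [-1, -0.15, -0.24, -0.16, 0]

```text
time_s: 18.27
tool_pos: [0.3892, -0.3639, 0.2609]
tool_rot: [-90.6, 89.9, -100.6]
force: [0.5, 0.9, 0.1]
grip_width: 0.0004
```

Run:
```python
from h import *
where(); lid('scene'); plane('scene'); plane('top')
im,W=cloud('scene'); save(cv2.resize(im[150:350,120:440],(800,500)),'s4.png')
for c in ['scene','top']:
    im,W=cloud(c); q=tobox(W); i=im.astype(int)
    k=(i[...,0]>i[...,1]*2.2)&(i[...,0]>i[...,2]*2)&(i[...,0]>70)&(q[...,2]>.11)&(abs(q[...,0])<.02)&(q[...,1]<-.03)&(q[...,1]>-.16)
    p=q[k]; print(c,'handle',len(p),np.percentile(p,[2,50,98],axis=0).round(4).tolist() if len(p) else '')
    if len(p)>5: print(np.polyfit(p[:,1],p[:,2],1))
    b=(i[...,2]>i[...,0]+50)&(i[...,2]>i[...,1]+30)&(q[...,0]>-.2)&(q[...,0]<-.09)&(abs(q[...,1])<.06)
    if b.sum(): print(c,'ledge',np.nanpercentile(q[b],[2,50,98],axis=0).round(4).tolist())
    for t in ['jar','bracket','reel']:
        for r in regions_of(c,t)[:1]:
            p=W[r['pixels']]; p=p[~np.isnan(p[:,0])]; print(c,t,round(r['p'],2),np.median(p,0).round(4))
```

```text
t 18.27 box [-0.1598 -0.3354  0.2609] jaw -0.13 F [0.5 0.9 0.1] w 0.0004
scene lid [0.0006 0.0006] [0.2027 0.2032] 0.11 z [0.0895 0.0904 0.0912]
scene plane corners [np.float64(0.0907), np.float64(0.0907), np.float64(0.0909), np.float64(0.0908)]
top plane corners [np.float64(0.0917), np.float64(0.0917), np.float64(0.0916), np.float64(0.0917)]
scene handle 197 [[-0.0097, -0.0983, 0.113], [0.0021, -0.0798, 0.1156], [0.0113, -0.0599, 0.1171]]
[0.00189317 0.11563963]
scene jar 0.62 [0.7022 0.152  0.041 ]
scene bracket 0.6 [0.583  0.2059 0.0101]
scene reel 0.63 [ 0.5492 -0.3339  0.0373]
top handle 188 [[-0.0093, -0.099, 0.1113], [0.0006, -0.0792, 0.1165], [0.0112, -0.0594, 0.1196]]
[0.01425998 0.11755939]
top ledge [[-0.1136, -0.0421, 0.0512], [-0.1079, -0.0013, 0.0544], [-0.1023, 0.038, 0.0578]]
top jar 0.95 [0.6898 0.1633 0.0645]
top bracket 0.75 [0.5777 0.2095 0.0079]
top reel 0.58 [ 0.5376 -0.3234  0.0382]
```

View pics/s4.png

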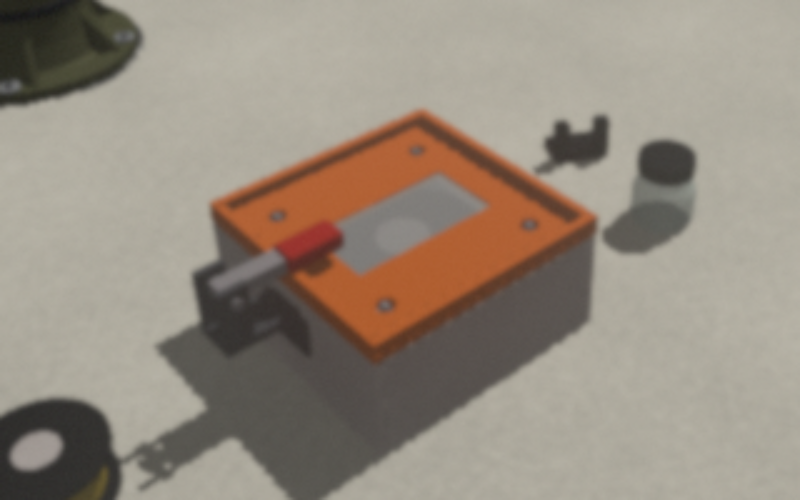

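```bash
python3 -c "
from h import *
print(env.sign_off())"
```

```text
the job is handed in; nothing more can be done
None
```

The dry box is closed up and the job is handed in, at about 18 s on the robot's clock. The drawer is home, the lid is down on the studs, and the clamp is right down on the lid's edge.

- **Drawer:** I pushed the blue ledge until it stopped hard at about 11 N. The wrist camera then put its outer face at x = -118 mm, which is fully home. The last top-camera reading was about -114 mm. I put that down to its bias, since it also read about 3 mm off with the drawer open.
- **Lid:** I gripped the front lip, slid and turned the lid without lifting it, then let go and it dropped. It lies flat, with the plate top at 91–92 mm at all four corners, and sits within about 1 mm and 0.1° of its place. The studs show in all four holes.
- **Clamp:** I swung it over and pressed it to a hard stop at about 18 N. The handle's top is level at about 116 mm.
- **Other things:** The jar, bracket and reel read within about 2 mm of their starting positions, which is measurement noise. The arm is clear of everything.

**First drawer push missed:** The reported TCP turned out to be at the fingertips, not 19 mm behind them. My first push therefore passed over the ledge and slid the lid about 8 mm towards its place before the drawer was in. I then corrected the height and did the three steps in the order asked.

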